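# Turn the teal-lidded box over in its finishing stand

## Robot

A 7-joint arm with a two-finger parallel gripper is mounted at the origin on the work surface. World frame = base frame: x ahead of the robot, y to its left, z up, the work surface at z = 0. Lengths are in m, angles in rad, forces in N, time in s.
With the tool pointing down it reaches from about 0.4 to 0.85 m from the base axis. Payload 4.5 kg.
Tool frame: the origin (TCP) lies on the centre line of the jaws, within the pads' length; the fingertips stand 11 mm ahead of it and the grasp point (between the pads) lies 8 mm behind it; z points along the fingers, y is the direction in which the jaws open and shut (so a half turn about z gives the same grasp; the last joint's range is limited). The gripper opens to 85 mm and grips with 20 to 120 N. Pads are 22 mm wide; open, the fingers measure 114 mm over their backs; the gripper's body (76 mm by 85 mm) begins 54 mm behind the grasp point. The pads swing forward as they close: fully open they stand 13 mm farther back than shut.
Start: joints at [-1.13, 0.689, -0.195, 1.565, 0.157, 0.902, -0.215], TCP at [0.247, 0.574, 0.242] pointing down, gripper open.
Joint ranges: [-3.01, 3.01], [-0.46, 2.08], [-1.47, 1.51], [0.13, 2.56], [-1, 4.14], [0.04, 2.09], [-2.66, 2.66]. Speed limits (rad/s): [2.57, 2.57, 3.14, 3.14, 3.14, 3.14, 3.14].

## Interface

Orientations are given as a rotation vector (axis times angle).
In Python, from cell import robot gives the robot as it stands.
- The arm moves only by the tool drive_tool, never from a script. Its argument "steps" is a list that holds one entry, the list of rows, each a list of 7 numbers: the turn, a rotation vector about the tool's x, y, z in rad, then the shift along the tool's x, y, z in m, then the opening, from 0 (shut) to 1 (fully open). In form: [[[rx, ry, rz, x, y, z, claw], ...]]. A call has exactly 10 rows; each row is the pose to reach, as a shift and turn from the pose commanded when the call began, along the tool's axes at that moment; what a row does not reach only later rows make up. A row lasts 1/8 s, in which the tool goes at most 62.5 mm and 10.7 degrees, less where a joint would pass 70% of its speed; a pose out of reach is approached as far as the arm can. A call with a gripper value outside its range is refused whole. The fingers move at their own pace and stop on an object; the grip force is fixed at half the most. Time passes only in rows, so rows that repeat a pose let the fingers close, or fill a call up. It gives the time, the measured TCP pose, the force and the opening at its end, in the units of the state.
- robot.state(): the state, without advancing time (a new reading comes with each control period).
- robot.snapshot(name): name is "scene" or "top" or "wrist"; returns (picture, depth): 384x512x3 uint8, blue, green, red; 384x512 float32, m along the optical axis (not along the pixel's ray), 0 where there is no reading.
- robot.camera_model(name): a dict with "fx", "fy", "cx", "cy" (pixels), "xyz" and "attitude" of the camera in the world. Camera axes: x right, y down, z forward; pixel columns grow to the right and rows downward; lengths in m; the calibration is good to about 2 mm. A picture is of the moment at which its call begins: read the wrist's pose just before it. camera_model takes no time and is no camera call; for the wrist camera it gives the pose at the moment of the call.
- robot.finish_job(): hands the job in, once; it reports no verdict.
The state is a dict: "time_s": time; "joint_pos": joint angles; "dq": joint speeds; "joint_efforts": joint torques, N m; "position": TCP position; "orientation": TCP orientation; "wrist_force": force on the tool from outside, world axes, zero at the start; "ft_torque": the same for the moment, N m; "gripper_width": finger opening in m.
Only numpy, scipy, OpenCV 4.12 (cv2) and the standard library are available. Lean on these libraries where they do the work, as an engineer would, in place of code of your own. Each camera call takes 0.05 s, during which the arm holds its last target.

## Task

Two small wooden boxes lean in sloping finishing stands on the luthier's bench. Pinch the box with the teal lid between lid and underside, lift it clear of its stand, turn it over without its loose lid coming off, and put it back in the same stand so that the lid lies against the stand's bars and the box's underside faces outwards and up, resting square on the ledge. Let go of it and leave the dark-lidded box where it is.

Things in the scene. Friction and masses are not known exactly. Their poses are not given: they have to be found in the camera images.
- box: Pale wooden base of the box to turn. Closed with its lid it is a block 92 (own x) x 122 (own y) x 34 mm (own z), about 0.25 kg; origin at the CLOSED block's centre. Own z points from underside (-17 mm) to the lid's outer face (+17 mm); the lid joint is at z +1. At the start it leans lid outwards in its stand: own x down the slope, own y along the ledge, own z the slope's outward normal.
- lid: Loose teal lid with a thin brass inlay line, z +1 to +17 mm of the closed block; it only sits over a lip of the base (10 mm deep, 1.5 mm play) and falls off if not held. Origin and axes coincide with those of box while closed.
- other_box: A like box of the same size (in one piece) with a plain dark walnut lid, leaning in the same way in the other stand; origin at its centre. To be left alone.
- stand_seat (a point): Centre of the seated box, either way up, in its fixed dark stand, 155 mm up. Level frame: x where the slope runs down (ahead and left of the robot), y along the ledge. Slope 50 deg to the horizontal. Two bars 82 mm apart under the box, from 20 mm up-slope of here to the ledge 46 mm down-slope (it ends 26 mm outward of here); a finger fits between them, 60 mm free behind the box down to this point.
Mind the look-alikes: they are no part of the job. Leave any blue or pink look-alike of the lid alone.

How it is judged:
By the outcome, as a careful person would: the job done as asked, in the order asked, and still so for the second after the job is handed in, with the robot touching nothing.
It also fails if it takes over 45 s, if anything falls off the work surface, if the arm or the gripper's body presses on something with over 40 N, if the wrist force passes 120 N, or if a joint passes its speed limit or range.

## Working session

There is one attempt and no reset: what is moved stays moved. The work goes in short steps, Python scripts to look and compute and a tool call to move; the robot and the scene stay as the last step left them, time stands still between calls to the robot, and variables do not carry over. Pictures are saved under pics/ and viewed, and the job is handed in when it is done.

Besides the shell and the picture viewer there is one more tool, called after ">>>" in YAML: its name, and indented under it one key for each argument. drive_tool: Moves the arm, as the interface text tells. Its arguments: {"type":"object","properties":{"steps":{"type":"array","items":{"type":"array","items":{"type":"array","items":{"type":"number"}}}}},"required":["steps"]}

```bash
ls; mkdir -p pics; python3 - <<'E'
from cell import robot
import cv2,numpy as np
s=robot.state()
for k,v in s.items(): print(k,np.round(v,4))
for n in("scene","top","wrist"):
    m=robot.camera_model(n); print(n,m)
    p,d=robot.snapshot(n)
    cv2.imwrite(f"pics/{n}0.png",p); np.save(f"pics/{n}0.npy",d)
E
```

```text
pics
time_s 0.0
joint_pos [-1.1302  0.69   -0.1945  1.5664  0.1573  0.9025 -0.2151]
dq [-0.0013  0.001  -0.0005  0.0012 -0.0004 -0.0001  0.0011]
joint_efforts [ 3.00000e-04 -5.39606e+01 -1.26660e+00 -1.58544e+01  9.10000e-03
  9.40000e-03  0.00000e+00]
position [0.2471 0.5734 0.2414]
orientation [-6.3440e-01 -3.0766e+00  3.0000e-03]
wrist_force [-0.4685 -0.2804 -0.7305]
ft_torque [-0.0291 -0.0441 -0.008 ]
gripper_width 0.0855
scene {'fx': 394.78900405672994, 'fy': 394.78900405672994, 'cx': 252.4018325706633, 'cy': 186.94395741499204, 'xyz': array([ 1.1481047 , -0.17474222,  0.94078286]), 'attitude': array([-2.09539363, -1.54161867,  0.5004728 ])}
top {'fx': 387.61027723459466, 'fy': 387.61027723459466, 'cx': 257.1370632381672, 'cy': 189.14469313410143, 'xyz': array([ 0.4918832 , -0.02447053,  0.85768302]), 'attitude': array([-2.17439089,  2.17785484, -0.12084125])}
wrist {'fx': 298.2430302893832, 'fy': 298.2430302893832, 'cx': 258.7260622970805, 'cy': 187.72261149804476, 'xyz': array([0.16856713, 0.60797741, 0.37382942]), 'attitude': array([2.38122568, 1.56766703, 0.26139175])}
```

View pics/scene0.png

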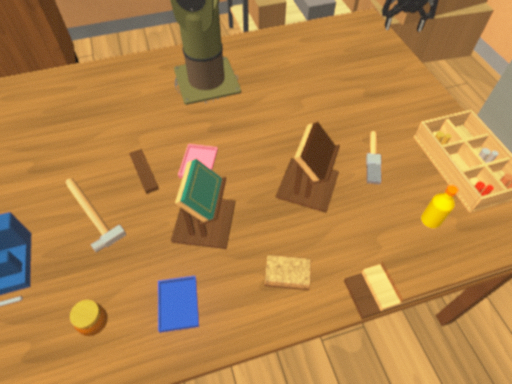

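View pics/top0.png

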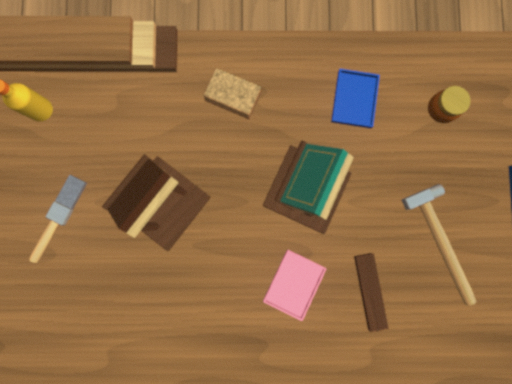

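View pics/wrist0.png

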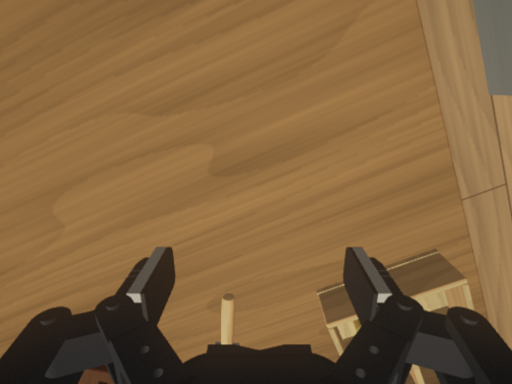

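The scene view shows the teal box at about (201,190) and the dark-lidded box at (316,150). In the top view they are at (315,180) and (145,195). Next I measure the teal lid's plane and corners.

```bash
cat > h.py <<'E'
import cv2,numpy as np
from scipy.spatial.transform import Rotation as R
def pts(d,m,mask):
    v,u=np.nonzero(mask&(d>0)); z=d[v,u]
    P=np.c_[(u-m['cx'])/m['fx']*z,(v-m['cy'])/m['fy']*z,z]
    return P@R.from_rotvec(m['attitude']).as_matrix().T+m['xyz']
def ray(m,u,v):
    r=np.array([(u-m['cx'])/m['fx'],(v-m['cy'])/m['fy'],1.]); return R.from_rotvec(m['attitude']).as_matrix()@r
def hit(m,uv,n,c):
    r=ray(m,*uv); o=np.array(m['xyz']); return o+r*((c-o)@n)/(r@n)
def big(mask):
    n,l,s,_=cv2.connectedComponentsWithStats(mask.astype(np.uint8)); i=1+np.argmax(s[1:,4]); return l==i
def teal(p):
    h=cv2.cvtColor(p,cv2.COLOR_BGR2HSV); m=(h[...,0]>75)&(h[...,0]<98)&(h[...,1]>100)&(h[...,2]>40)
    m=cv2.morphologyEx(m.astype(np.uint8),cv2.MORPH_CLOSE,np.ones((5,5)))
    return big(m)
E
python3 - <<'E'
from cell import robot
from h import *
for n in("scene","top"):
    p=cv2.imread(f"pics/{n}0.png");d=np.load(f"pics/{n}0.npy");m=robot.camera_model(n)
    k=teal(p);print(n,k.sum())
    P=pts(d,m,cv2.erode(k.astype(np.uint8),np.ones((5,5)))>0)
    # robust plane
    c=np.median(P,0);Q=P
    for _ in range(5):
        c=Q.mean(0);nn=np.linalg.svd(Q-c,full_matrices=False)[2][2];nn*=np.sign(nn[2]);r=(P-c)@nn;Q=P[abs(r)<0.004]
    print('n',nn,'slope',np.degrees(np.arccos(nn[2])),'az',np.degrees(np.arctan2(nn[1],nn[0])),'c',c,len(Q),len(P),np.std((Q-c)@nn))
    cn=cv2.findContours(k.astype(np.uint8),0,2)[0];cn=max(cn,key=cv2.contourArea)
    W=np.array([hit(m,uv[0],nn,c) for uv in cn])
    a=np.arctan2(nn[1],nn[0]);y=np.array([-np.sin(a),np.cos(a),0]);x=np.cross(y,nn)
    ab=np.c_[(W-c)@x,(W-c)@y].astype(np.float32)
    (cx,cy),wh,ang=cv2.minAreaRect(ab);print('rect',cx,cy,wh,ang)
    C=c+cx*x+cy*y;print('lid centre',C,'box centre',C-nn*.017, 'x',x)
E
python3 -c "
import cv2
for n in('scene','top'):
  p=cv2.imread(f'pics/{n}0.png');a=p[120:270,150:350] if n=='scene' else p[120:270,220:420]
  cv2.imwrite(f'pics/{n}0z.png',cv2.resize(a,None,fx=3.9,fy=3.9,interpolation=3))"
```

```text
scene 125
  return _methods._mean(a, axis=axis, dtype=dtype,
  ret = um.true_divide(
<stdin>:10: RuntimeWarning: Mean of empty slice.
Traceback (most recent call last):
IndexError: index 2 is out of bounds for axis 0 with size 0
```

View pics/scene0z.png

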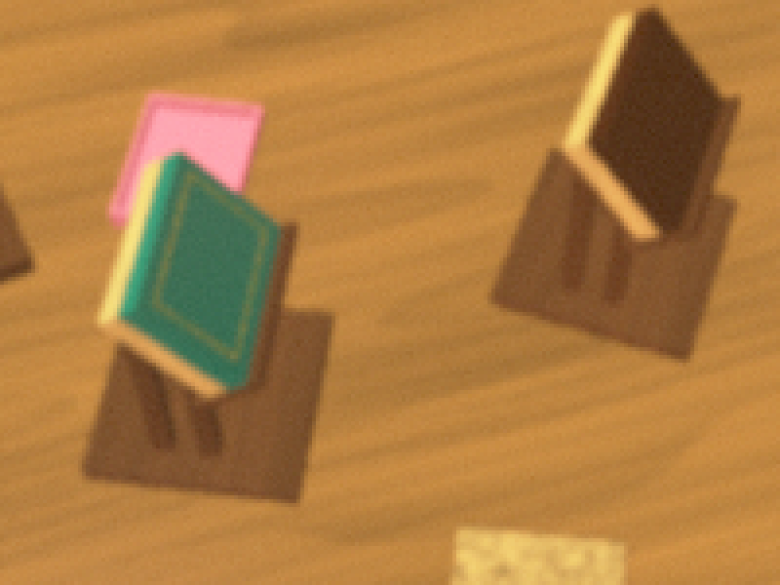

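View pics/top0z.png

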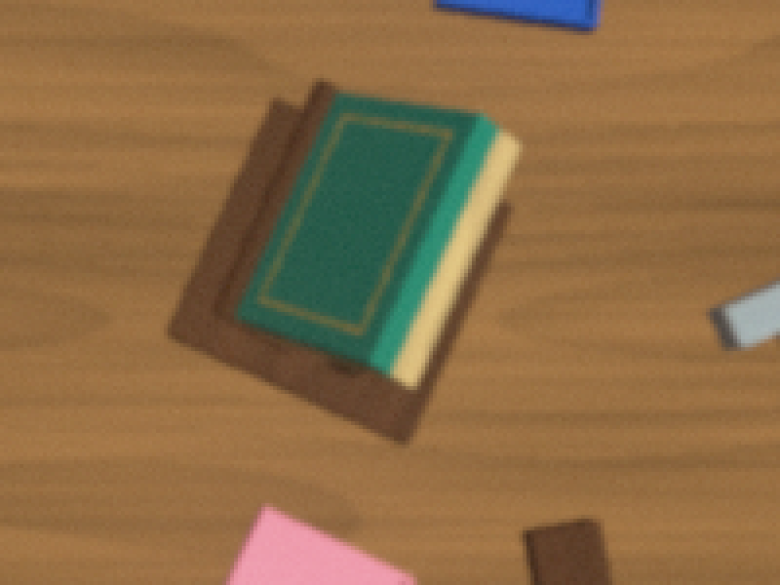

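```bash
cat >> h.py <<'E'
def teal(p,lo=50,hi=115):
    h=cv2.cvtColor(p,cv2.COLOR_BGR2HSV); m=(h[...,0]>70)&(h[...,0]<98)&(h[...,1]>90)&(h[...,2]>lo)&(h[...,2]<hi)
    m=cv2.morphologyEx(m.astype(np.uint8),cv2.MORPH_CLOSE,np.ones((7,7)))
    return big(m)
E
python3 - <<'E'
from cell import robot
from h import *
for n,px in(("scene",[(190,190),(215,200),(183,190)]),("top",[(300,180),(340,180),(334,190)])):
    p=cv2.imread(f"pics/{n}0.png");h=cv2.cvtColor(p,cv2.COLOR_BGR2HSV)
    for u,v in px: print(n,u,v,h[v,u])
    d=np.load(f"pics/{n}0.npy");m=robot.camera_model(n)
    k=teal(p);print(n,k.sum())
    P=pts(d,m,cv2.erode(k.astype(np.uint8),np.ones((5,5)))>0)
    c=np.median(P,0);Q=P
    for _ in range(5):
        c=Q.mean(0);nn=np.linalg.svd(Q-c,full_matrices=False)[2][2];nn*=np.sign(nn[2]);r=(P-c)@nn;Q=P[abs(r)<0.006]
    print('n',nn,'slope',np.degrees(np.arccos(nn[2])),'az',np.degrees(np.arctan2(nn[1],nn[0])),'c',c,len(Q),len(P),np.std((Q-c)@nn))
    cn=cv2.findContours(k.astype(np.uint8),0,2)[0];cn=max(cn,key=cv2.contourArea)
    W=np.array([hit(m,uv[0],nn,c) for uv in cn])
    a=np.arctan2(nn[1],nn[0]);y=np.array([-np.sin(a),np.cos(a),0]);x=np.cross(y,nn)
    ab=np.c_[(W-c)@x,(W-c)@y].astype(np.float32)
    (cx,cy),wh,ang=cv2.minAreaRect(ab);print('rect',cx,cy,wh,ang)
    C=c+cx*x+cy*y;print('lid centre',C,'box centre',C-nn*.017, 'x',x)
    q=p.copy();cv2.drawContours(q,[cn],-1,(0,0,255),1);q=q[120:270,150:350] if n=='scene' else q[120:270,220:420]
    cv2.imwrite(f'pics/{n}0m.png',cv2.resize(q,None,fx=3,fy=3))
E
```

```text
scene 190 190 [ 53  76 117]
scene 215 200 [ 70  99 108]
scene 183 190 [ 43  84 179]
scene 1092
n [0.31922543 0.69559204 0.64362011] slope 49.93770556661727 az 65.34836811760898 c [ 0.5982563  -0.13417056  0.166915  ] 755 755 0.0011612600398317819
rect 0.0010744743049144745 0.007194533944129944 (0.08504171669483185, 0.12017824500799179) 0.4594137668609619
lid centre [ 0.59200592 -0.13054119  0.16609265] box centre [ 0.58657909 -0.14236626  0.15515111] x [ 0.26845393  0.58496096 -0.76534512]
top 300 180 [ 79 141  92]
top 340 180 [ 21 108 219]
top 334 190 [ 21 103 223]
top 2328
n [0.323749   0.69712619 0.63968872] slope 50.23138807399642 az 65.08960181527125 c [ 0.58269467 -0.12916543  0.16693712] 1822 1822 0.00083482511968312
rect -0.0011462755501270294 0.00011570379137992859 (0.12092190980911255, 0.09845492243766785) 89.83058166503906
lid centre [ 0.58228088 -0.12978174  0.16781819] box centre [ 0.57677714 -0.14163288  0.15694348] x [ 0.26943716  0.58017693 -0.76863408]
```

View pics/scene0m.png

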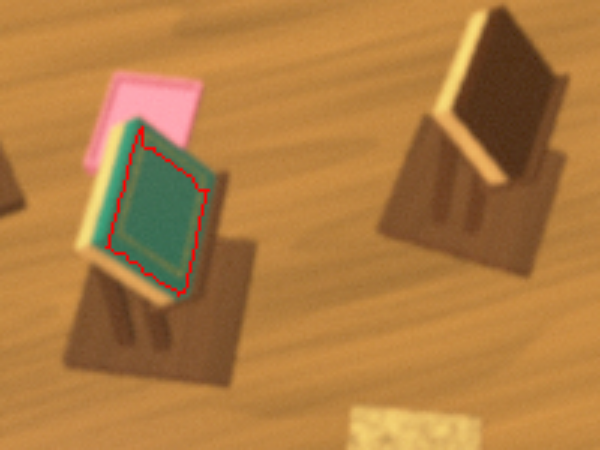

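View pics/top0m.png

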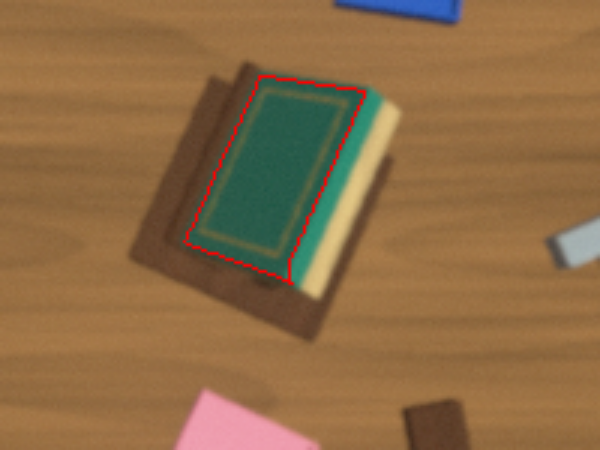

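The top mask hugs the lid face except for a small spill up-slope. Both planes agree: slope 50°, azimuth 65°. The box centre is about (0.578, -0.140, 0.155). The plan is to grasp from the up-slope edge with tool z down the slope, pull the box out, turn it 180° about tool z and put it back.

```bash
cat >> h.py <<'E'
AZ=np.radians(65.2);SL=np.radians(50)
NB=np.array([np.sin(SL)*np.cos(AZ),np.sin(SL)*np.sin(AZ),np.cos(SL)])
YB=np.array([-np.sin(AZ),np.cos(AZ),0]); XB=np.cross(YB,NB)
C0=np.array([.578,-.140,.155])
RG=np.c_[YB,NB,XB]   # tool x,y,z at grasp
RF=np.c_[-YB,-NB,XB]
def rel(s,pos,Rt=None):
    R0=R.from_rotvec(s['orientation']).as_matrix()
    rv=np.zeros(3) if Rt is None else R.from_matrix(R0.T@Rt).as_rotvec()
    return np.round(np.r_[rv,R0.T@(np.array(pos)-s['position'])],4)
def slope(a,b,c): return C0+a*XB+b*YB+c*NB
def inslope(p): return np.array([XB,YB,NB])@(np.array(p)-C0)
E
python3 - <<'E'
from cell import robot
from h import *
s=robot.state()
print(rel(s,[.25,.57,.40])); print(rel(s,[.40,.2,.44]))
print(slope(-.15,0,0.03),rel(s,slope(-.15,0,.03),RG)); print(RG)
E
```

```text
[ 0.      0.      0.     -0.004  -0.0024 -0.1583]
[ 0.      0.      0.     -0.2882 -0.2829 -0.1979]
[ 0.54719678 -0.20666428  0.28919029] [-0.6995 -0.009   0.0251 -0.5842 -0.5979 -0.0466]
[[-0.90777748  0.32131894  0.2696186 ]
 [ 0.41945208  0.69539789  0.58350812]
 [ 0.          0.64278761 -0.76604444]]
```

>>> drive_tool:
  steps:
    - [[0,0,0,0,0,-0.06,1],[0,0,0,0,0,-0.12,1],[0,0,0,-0.02,-0.02,-0.17,1],[0,0,0,-0.06,-0.06,-0.19,1],[0,0,0,-0.1,-0.1,-0.2,1],[0,0,0,-0.14,-0.14,-0.2,1],[0,0,0,-0.18,-0.18,-0.2,1],[0,0,0,-0.22,-0.22,-0.2,1],[0,0,0,-0.26,-0.26,-0.2,1],[0,0,0,-0.29,-0.28,-0.2,1]]

```text
time_s: 1.4
position: [0.4032, 0.1989, 0.4423]
orientation: [0.64, 3.076, -0.002]
wrist_force: [-0.4, -0.1, -0.6]
gripper_width: 0.0858
```

```bash
python3 - <<'E'
from cell import robot
from h import *
s=robot.state();print(s['time_s'],s['joint_pos'],s['position'],s['wrist_force'])
print(rel(s,slope(-.15,0,.06),RG),inslope(s['position']))
E
```

```text
1.4 [-0.47274202  0.23219539 -0.11666214  1.7258246   0.02983402  1.18593415
  0.5632361 ] [0.40322722 0.19890264 0.4423077 ] [-0.39075309 -0.05155011 -0.60366328]
[-0.6991 -0.0076  0.022  -0.2942 -0.2914  0.1342] [-0.06946002  0.30080821  0.36419221]
```

>>> drive_tool:
  steps:
    - [[0,0,0,-0.05,-0.05,0,1],[0,0,0,-0.1,-0.1,0,1],[-0.1,0,0,-0.15,-0.15,0,1],[-0.25,0,0,-0.2,-0.2,0.01,1],[-0.4,0,0,-0.25,-0.25,0.03,1],[-0.55,0,0.01,-0.28,-0.28,0.06,1],[-0.65,-0.005,0.02,-0.294,-0.29,0.1,1],[-0.699,-0.0076,0.022,-0.294,-0.291,0.134,1],[-0.699,-0.0076,0.022,-0.294,-0.291,0.134,1],[-0.699,-0.0076,0.022,-0.294,-0.291,0.134,1]]

```text
time_s: 2.65
position: [0.5586, -0.1799, 0.3104]
orientation: [0.597, 2.757, 1.006]
wrist_force: [0.2, -0.5, 0.6]
gripper_width: 0.0856
```

```bash
python3 - <<'E'
from cell import robot
from h import *
s=robot.state();print(s['time_s'],s['joint_pos'],s['position'],s['wrist_force'])
print(rel(s,slope(-.15,0,.0),RG),inslope(s['position']))
for n in("scene","wrist","top"):
    p,d=robot.snapshot(n);cv2.imwrite(f"pics/{n}1.png",p);np.save(f"pics/{n}1.npy",d)
E
```

```text
2.65 [ 0.65580641  0.6602588  -0.12075076  1.65712222 -0.72640044  1.06332367
  2.14168862] [ 0.55860882 -0.17988698  0.31044359] [ 0.23212498 -0.54157988  0.61230941]
[ 0.0019 -0.0023  0.0054 -0.0005 -0.0659 -0.0025] [-0.1475793   0.0008722   0.06594914]
```

View pics/scene1.png

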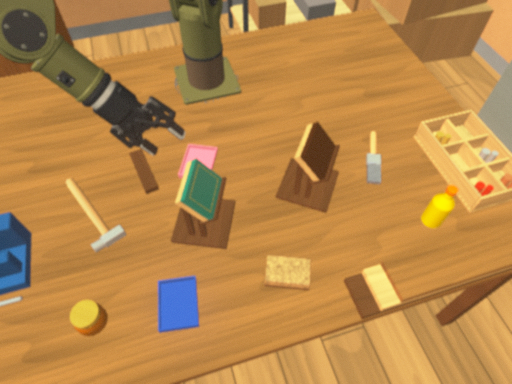

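View pics/wrist1.png

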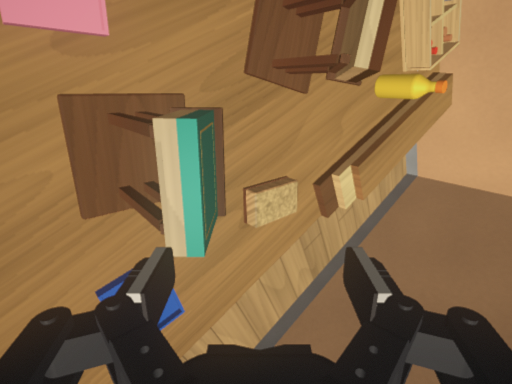

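The wrist view shows the box's up-slope end face at columns 154–215 and rows 110–255, wood and then teal. I use its depth to refine the centre.

```bash
python3 - <<'E'
from cell import robot
from h import *
m=robot.camera_model("wrist");p=cv2.imread("pics/wrist1.png");d=np.load("pics/wrist1.npy")
s=np.array([XB,YB,NB])
h=cv2.cvtColor(p,cv2.COLOR_BGR2HSV)
for v in (130,160,190,220,240):
    for u in (165,175,192,200,208): 
        if d[v,u]>0:
            k=np.zeros(d.shape,bool);k[v,u]=1
            print(v,u,h[v,u],np.round((pts(d,m,k)[0]-C0)@s.T*1000,1))
P=(pts(d,m,np.s_[np.ones(d.shape,bool)])-C0)@s.T
e=P[(abs(P[:,0]+.046)<.004)&(abs(P[:,1])<.08)&(abs(P[:,2])<.03)]
print(len(e),e.mean(0)*1000,np.percentile(e,[1,50,99],axis=0)*1000)
# face line tilt
A=np.linalg.lstsq(np.c_[e[:,1:],np.ones(len(e))],e[:,0],rcond=None)[0];print('x=',A)
for y0 in(-.05,-.025,0,.025,.05):
    q=e[abs(e[:,1]-y0)<.006]; print(y0,np.percentile(q[:,2],[2,98])*1000)
q=P[(abs(P[:,2]-.017)<.004)&(abs(P[:,1])<.09)&(abs(P[:,0])<.06)];print('lid face',len(q),np.percentile(q,[1,50,99],axis=0)*1000)
E
```

```text
130 165 [ 20  81 209] [-46.   52.5  -6. ]
130 175 [ 20  82 206] [-45.3  52.5   1.6]
130 192 [ 81 136 176] [-44.2  52.4  14.6]
130 200 [42 78 92] [-31.6  50.7  18.5]
130 208 [74 98 86] [ 8.4 45.  18.4]
160 165 [ 19  78 213] [-45.4  28.5  -8.4]
160 175 [ 20  78 206] [-45.   28.4  -0.5]
160 192 [ 81 130 181] [-45.4  28.6  13.3]
160 200 [73 96 88] [-39.   27.1  18.5]
160 208 [ 74 100  87] [-0.1 17.6 18.5]
190 165 [ 20  80 200] [-45.4   2.8 -10.8]
190 175 [ 20  77 208] [-45.5   2.9  -2.5]
190 192 [ 81 127 185] [-45.7   3.1  11.8]
190 200 [ 80 132 155] [-45.4   3.   18.4]
190 208 [ 75 100  89] [ -7.  -10.6  18.2]
220 165 [ 20  82 200] [-45.4 -24.7 -13.4]
220 175 [ 20  79 203] [-45.9 -24.4  -4.6]
220 192 [ 81 127 183] [-46.8 -23.9  10.3]
220 200 [ 81 128 183] [-45.9 -24.2  16.9]
220 208 [74 97 89] [-15.6 -38.5  18.3]
240 165 [ 20  88 195] [-46.1 -43.8 -15. ]
240 175 [ 20  78 209] [-46.2 -43.7  -6.1]
240 192 [ 81 130 180] [-45.9 -43.7   8.8]
240 200 [ 81 129 180] [-45.7 -43.8  15.8]
240 208 [72 94 87] [-22.2 -56.8  18.5]
5719 [-45.5093993    6.27739027   1.97681177] [[-47.06179232 -58.67816332 -15.14489759]
 [-45.53235429   8.80730162   2.01809862]
 [-43.47141067  61.03374244  18.5216148 ]]
x= [ 0.00249393  0.00574269 -0.04553641]
-0.05 [-14.41504281  18.36205949]
-0.025 [-14.75993108  18.39881681]
0 [-14.62712936  18.30413896]
0.025 [-14.75745502  18.40946108]
0.05 [-14.70879123  18.43632558]
lid face 3213 [[-46.75416847 -59.03083741  13.16642362]
 [-22.31440432   8.48192022  18.36207917]
 [ 47.3941688   61.69002225  20.66487268]]
```

The box centre is about +1.5 mm along the normal and +1 mm along y from my estimate. I move in with those corrections.

>>> drive_tool:
  steps:
    - [[0.002,-0.002,0.005,0,-0.03,0,0.8],[0.002,-0.002,0.005,0,-0.06,0,0.8],[0.002,-0.002,0.005,0,-0.0645,0,0.8],[0.002,-0.002,0.005,0,-0.0645,0,0.8],[0.002,-0.002,0.005,0,-0.0645,0.01,0.8],[0.002,-0.002,0.005,0,-0.0645,0.025,0.8],[0.002,-0.002,0.005,0,-0.0645,0.045,0.8],[0.002,-0.002,0.005,0,-0.0645,0.06,0.8],[0.002,-0.002,0.005,0,-0.0645,0.06,0.8],[0.002,-0.002,0.005,0,-0.0645,0.06,0.8]]

```text
time_s: 4.05
position: [0.5533, -0.1916, 0.221]
orientation: [0.61, 2.756, 1.001]
wrist_force: [0.1, 0.4, -0.6]
gripper_width: 0.0684
```

```bash
python3 - <<'E'
from cell import robot
from h import *
s=robot.state();print(s['time_s'],s['joint_pos'],s['wrist_force'],s['gripper_width'])
print(rel(s,slope(-.012,.001,.0015),RG),inslope(s['position']))
for n in("scene","wrist"):
    p,d=robot.snapshot(n);cv2.imwrite(f"pics/{n}2.png",p);np.save(f"pics/{n}2.npy",d)
E
```

```text
4.05 [ 0.69003421  0.7822257  -0.14720647  1.72571789 -0.76712942  0.9185032
  2.27939435] [ 0.08970129  0.36264902 -0.57310104] 0.0684016086023845
[-0.0015  0.0003 -0.0027  0.0003  0.003   0.0753] [-0.08732315  0.00072109 -0.00140965]
```

View pics/wrist2.png

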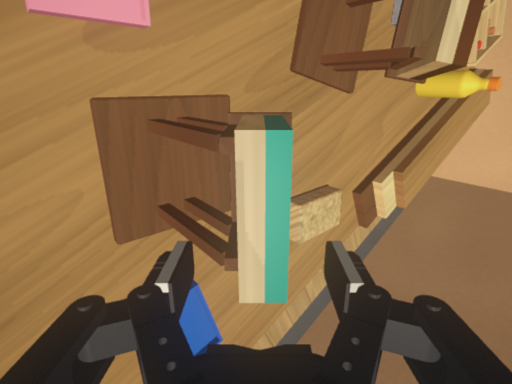

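The box's end face spans columns 236–292, sitting between the jaws at 190–327. I advance to the grasp depth and close.

>>> drive_tool:
  steps:
    - [[-0.0015,0,-0.003,0,0.003,0.01,0.8],[-0.0015,0,-0.003,0,0.003,0.03,0.8],[-0.0015,0,-0.003,0,0.003,0.05,0.8],[-0.0015,0,-0.003,0,0.003,0.065,0.8],[-0.0015,0,-0.003,0,0.003,0.075,0.8],[-0.0015,0,-0.003,0,0.003,0.075,0.8],[-0.0015,0,-0.003,0,0.003,0.075,0.6],[-0.0015,0,-0.003,0,0.003,0.075,0.5],[-0.0015,0,-0.003,0,0.003,0.075,0.5],[-0.0015,0,-0.003,0,0.003,0.075,0.5]]

```text
time_s: 5.4
position: [0.5744, -0.1456, 0.1654]
orientation: [0.605, 2.756, 1.003]
wrist_force: [-0.0, -1.1, -0.1]
gripper_width: 0.0427
```

```bash
python3 - <<'E'
from cell import robot
from h import *
s=robot.state();print(s['time_s'],s['joint_pos'],s['wrist_force'],s['gripper_width'])
print(rel(s,slope(-.012,.001,.0015),RG),inslope(s['position']))
for n in("scene","wrist","top"):
    p,d=robot.snapshot(n);cv2.imwrite(f"pics/{n}3.png",p);np.save(f"pics/{n}3.npy",d)
E
```

```text
5.4 [ 0.63968226  0.86020351 -0.20454322  1.78408956 -0.8463345   0.75987717
  2.34081031] [-0.037903   -1.14844481 -0.13469804] 0.04265945809592031
[ 0.0004  0.      0.0003  0.0001 -0.0001  0.0002] [-0.01224238  0.00093938  0.00162385]
```

View pics/wrist3.png

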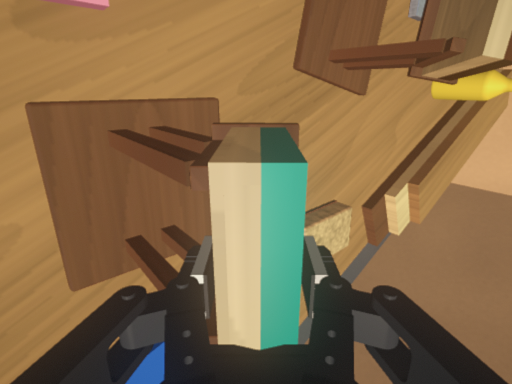

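View pics/scene3.png

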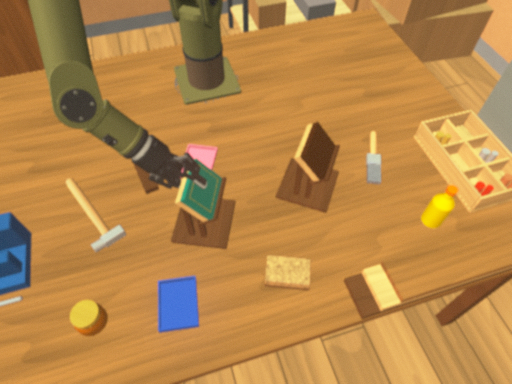

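The pads straddle the box symmetrically, with the box at columns 213–303. I close, then lift outward and up-slope.

>>> drive_tool:
  steps:
    - [[0,0,0,0,0,0,0.2],[0,0,0,0,0,0,0],[0,0,0,0,0,0,0],[0,0,0,0,0,0,0],[0,0,0,0,0,0,0],[0,0,0,0,0.005,-0.002,0],[0,0,0,0,0.012,-0.008,0],[0,0,0,0,0.02,-0.02,0],[0,0,0,0,0.028,-0.035,0],[0,0,0,0,0.03,-0.05,0]]

```text
time_s: 6.8
position: [0.5707, -0.1539, 0.2246]
orientation: [0.603, 2.755, 1.003]
wrist_force: [1.0, -0.7, -2.8]
gripper_width: 0.0332
```

```bash
python3 - <<'E'
from cell import robot
from h import *
s=robot.state();print(s['time_s'],s['joint_pos'],s['wrist_force'],s['gripper_width'])
print(rel(s,slope(-.13,.001,.05),RG),inslope(s['position']))
for n in("scene","wrist"):
    p,d=robot.snapshot(n);cv2.imwrite(f"pics/{n}4.png",p);np.save(f"pics/{n}4.npy",d)
E
```

```text
6.8 [ 0.63372266  0.76897064 -0.16653315  1.75081531 -0.8001457   0.8702912
  2.25440608] [ 0.96108655 -0.66879546 -2.82130279] 0.03317204309997993
[ 0.0004  0.0002  0.0018  0.0001  0.0173 -0.0666] [-0.06336981  0.00083134  0.03268719]
```

View pics/wrist4.png

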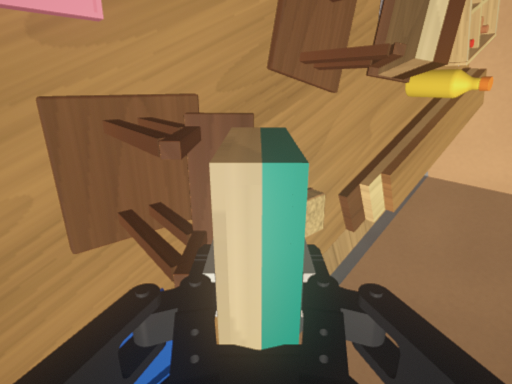

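View pics/scene4.png

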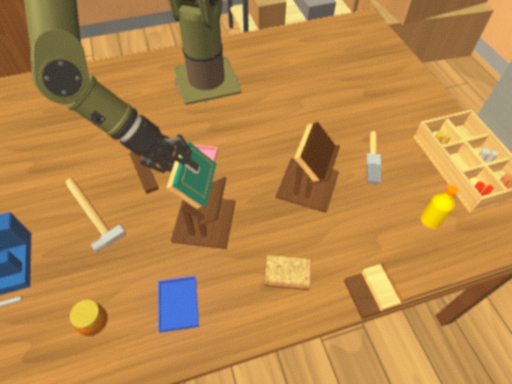

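The box is held square and closed, with a width of 33 mm and about 2.8 N of weight. I retract further and turn a little to check the wrist's sense.

>>> drive_tool:
  steps:
    - [[0,0,0,0,0.01,-0.03,0],[0,0,0,0,0.02,-0.06,0],[0,0,0,0,0.027,-0.07,0],[0,0,0,0,0.027,-0.07,0],[0,0,-0.05,0,0.027,-0.07,0],[0,0,-0.1,0,0.027,-0.07,0],[0,0,-0.15,0,0.027,-0.07,0],[0,0,-0.2,0,0.027,-0.07,0],[0,0,-0.2,0,0.027,-0.07,0],[0,0,-0.2,0,0.027,-0.07,0]]

```text
time_s: 8.15
position: [0.5601, -0.1753, 0.293]
orientation: [0.322, 2.75, 0.96]
wrist_force: [-0.1, 0.6, -2.7]
gripper_width: 0.0333
```

```bash
python3 - <<'E'
from cell import robot
from h import *
s=robot.state();print(s['time_s'],s['joint_pos'],s['wrist_force'],s['gripper_width'])
print(rel(s,slope(-.13,.001,.06),RF),inslope(s['position']))
E
```

```text
8.15 [ 0.68008256  0.68141444 -0.17717637  1.67884692 -0.70960069  1.00646603
  2.33157958] [-0.13131124  0.6213894  -2.71011   ] 0.0333111758299298
[ 2.8000e-03  1.6000e-03 -2.9427e+00 -8.0000e-04  1.4000e-03  1.2000e-03] [-0.13116314  0.00148987  0.05843852]
```

Negative rz raises joint 7, so I turn in the positive direction.

>>> drive_tool:
  steps:
    - [[0,0,0.1,0,0,0,0],[0,0,0.25,0,0,0,0],[0,0,0.4,0,0,0,0],[0,0,0.55,0,0,0,0],[0,0,0.7,0,0,0,0],[0,0,0.85,0,0,0,0],[0,0,1.0,0,0,0,0],[0,0,1.15,0,0,0,0],[0,0,1.2,0,0,0,0],[0,0,1.2,0,0,0,0]]

```text
time_s: 9.4
position: [0.5604, -0.1754, 0.2935]
orientation: [-1.827, -2.1, -0.973]
wrist_force: [0.4, -0.4, -2.0]
gripper_width: 0.0335
```

```bash
python3 - <<'E'
from cell import robot
from h import *
s=robot.state();print(s['time_s'],s['joint_pos'],s['wrist_force'],s['gripper_width'])
print(rel(s,slope(-.13,.001,.06),RF),inslope(s['position']))
p,d=robot.snapshot("wrist");cv2.imwrite("pics/wrist5.png",p)
E
```

```text
9.4 [ 0.5063741   0.68243684  0.12514013  1.6882009  -0.87483262  1.12339812
  1.28715933] [ 0.42359147 -0.35362697 -1.95237135] 0.03347760244960948
[-1.4000e-03  1.0000e-04  2.1421e+00  1.0000e-03  8.0000e-04  1.5000e-03] [-0.13152957  0.00115523  0.05873011]
```

View pics/wrist5.png

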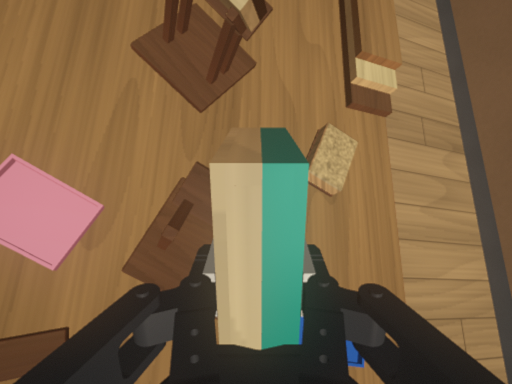

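The lid is still closed and the box has not moved in the jaws. I continue the turn.

>>> drive_tool:
  steps:
    - [[0,0,0.1,0,0,0,0],[0,0,0.25,0,0,0,0],[0,0,0.4,0,0,0,0],[0,0,0.55,0,0,0,0],[0,0,0.7,0,0,0,0],[0,0,0.85,0,0,0,0],[0,0,1.0,0,0,0,0],[0,0,1.15,0,0,0,0],[0,0,1.2,0,0,0,0],[0,0,1.2,0,0,0,0]]

```text
time_s: 10.7
position: [0.5604, -0.1757, 0.2937]
orientation: [-2.457, -0.641, -0.587]
wrist_force: [0.3, 0.6, -2.9]
gripper_width: 0.0333
```

```bash
python3 - <<'E'
from cell import robot
from h import *
s=robot.state();print(s['time_s'],s['joint_pos'],s['wrist_force'],s['gripper_width'])
print(rel(s,slope(-.13,.001,.06),RF),inslope(s['position']))
E
```

```text
10.7 [ 0.39835369  0.70132662  0.3191664   1.69402506 -0.96665575  1.21212449
  0.17409656] [ 0.2643168   0.62964783 -2.86763194] 0.033287196506672154
[-9.000e-04  3.000e-04  9.431e-01  1.100e-03 -8.000e-04  1.800e-03] [-0.13182132  0.00102267  0.0586753 ]
```

>>> drive_tool:
  steps:
    - [[0,0,0.05,0,0,0,0],[0,0,0.1,0,0,0,0],[0,0,0.15,0,0,0,0],[0,0,0.2,0,0,0,0],[0,0,0.25,0,0,0,0],[0,0,0.3,0,0,0,0],[0,0,0.35,0,0,0,0],[0,0,0.4,0,0,0,0],[0,0,0.4,0,0,0,0],[0,0,0.4,0,0,0,0]]

```text
time_s: 11.95
position: [0.5603, -0.1758, 0.2938]
orientation: [-2.487, -0.138, -0.425]
wrist_force: [0.0, 0.3, -2.4]
gripper_width: 0.0335
```

```bash
python3 - <<'E'
from cell import robot
from h import *
s=robot.state();print(s['time_s'],s['joint_pos'],s['wrist_force'],s['gripper_width'])
print(rel(s,slope(-.13,.001,.06),RF),inslope(s['position']))
E
```

```text
11.95 [ 0.38567627  0.7044708   0.34282879  1.69473772 -0.97715279  1.22373868
 -0.21579099] [ 0.02415657  0.26867872 -2.42345611] 0.03349204069774
[-7.000e-04  3.000e-04  5.433e-01  7.000e-04 -1.200e-03  2.000e-03] [-0.13198701  0.00102672  0.05863021]
```

>>> drive_tool:
  steps:
    - [[0,0,0.07,0,0,0,0],[0,0,0.14,0,0,0,0],[0,0,0.21,0,0,0,0],[0,0,0.28,0,0,0,0],[0,0,0.35,0,0,0,0],[0,0,0.42,0,0,0,0],[0,0,0.49,0,0,0,0],[0,0,0.54,0,0,0,0],[0,0,0.543,0,0,0,0],[0,0,0.543,0,0,0,0]]

```text
time_s: 13.2
position: [0.5603, -0.1759, 0.2938]
orientation: [-2.395, 0.526, -0.191]
wrist_force: [-0.1, 0.8, -1.9]
gripper_width: 0.0334
```

```bash
python3 - <<'E'
from cell import robot
from h import *
s=robot.state();print(s['time_s'],s['joint_pos'],s['wrist_force'],s['gripper_width'])
print(rel(s,slope(-.09,.001,.02),RF),inslope(s['position']))
for n in("scene","wrist","top"):
    p,d=robot.snapshot(n);cv2.imwrite(f"pics/{n}6.png",p);np.save(f"pics/{n}6.npy",d)
E
```

```text
13.2 [ 0.37639212  0.70697387  0.36010967  1.69520065 -0.98476611  1.23233435
 -0.75185621] [-0.08270256  0.75915344 -1.8726603 ] 0.03341103715842037
[-0.0005  0.0003  0.0001  0.      0.0386  0.042 ] [-0.13205793  0.00101237  0.05861746]
```

View pics/wrist6.png

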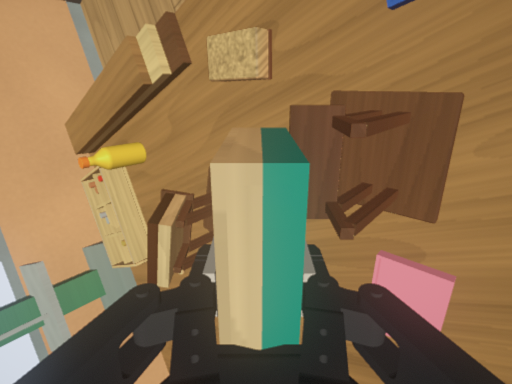

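View pics/scene6.png

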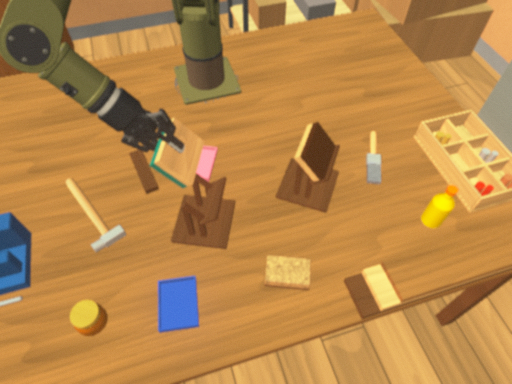

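View pics/top6.png

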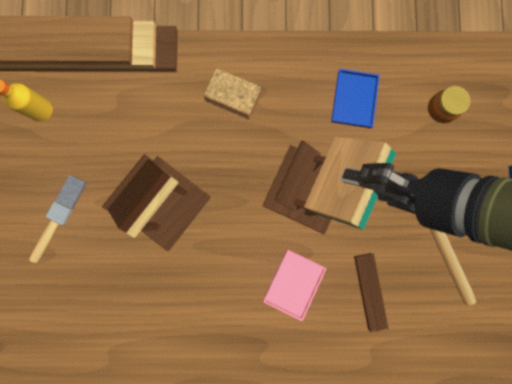

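The turn is done: in the scene and top views the wooden underside faces out and up, with teal beneath. I bring it in just above the bars, stopping short of the ledge.

>>> drive_tool:
  steps:
    - [[0,0,0,0,0.012,0.012,0],[0,0,0,0,0.025,0.025,0],[0,0,0,0,0.0385,0.042,0],[0,0,0,0,0.042,0.055,0],[0,0,0,0,0.045,0.07,0],[0,0,0,0,0.0466,0.085,0],[0,0,0,0,0.0466,0.095,0],[0,0,0,0,0.0466,0.102,0],[0,0,0,0,0.0466,0.102,0],[0,0,0,0,0.0466,0.102,0]]

```text
time_s: 14.6
position: [0.5728, -0.1492, 0.1859]
orientation: [-2.396, 0.528, -0.192]
wrist_force: [0.1, 0.4, -2.8]
gripper_width: 0.0332
```

```bash
python3 - <<'E'
from cell import robot
from h import *
s=robot.state();print(s['time_s'],s['joint_pos'],s['wrist_force'],s['gripper_width'])
print(rel(s,slope(-.014,.001,.003),RF),inslope(s['position']))
for n in("scene","wrist","top"):
    p,d=robot.snapshot(n);cv2.imwrite(f"pics/{n}7.png",p);np.save(f"pics/{n}7.npy",d)
    if n=='top':
        m=robot.camera_model(n)
        P=(pts(d,m,np.ones(d.shape,bool))-C0)@np.array([XB,YB,NB]).T
        q=P[(abs(P[:,2]-.028)<.008)&(abs(P[:,1])<.08)&(P[:,0]<.06)&(P[:,0]>-.08)]
        print(len(q),np.percentile(q,[1,50,99],axis=0)*1000)
        print(np.linalg.lstsq(np.c_[q[:,:2],np.ones(len(q))],q[:,2],rcond=None)[0])
E
```

```text
14.6 [ 0.50375712  0.82584646  0.04458622  1.78213714 -0.99136704  0.91700317
 -0.68791397] [ 0.0555798   0.36848245 -2.77383525] 0.03321559612359777
[ 0.0001 -0.0004 -0.001  -0.0002  0.0088  0.0164] [-0.03043117  0.00082023  0.01182001]
2781 [[-64.50299101 -57.43936347  20.71516093]
 [-13.16667455  11.67057522  27.30232613]
 [ 52.95732089  63.84348983  33.91832622]]
[-0.0129746   0.0005663   0.02689335]
```

View pics/wrist7.png

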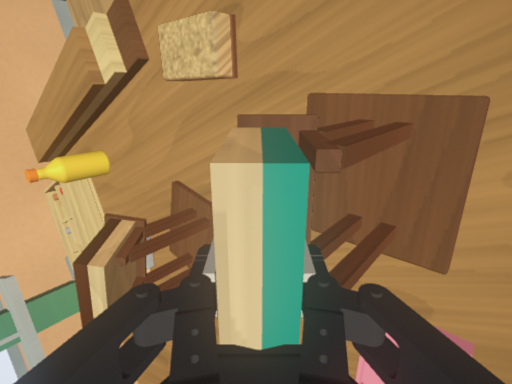

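View pics/scene7.png

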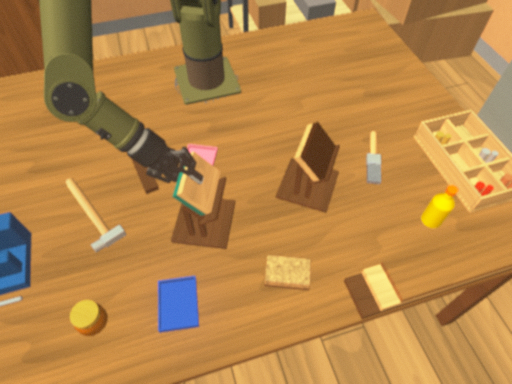

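The box hovers about 10 mm off the bars, square to them. I lower it to the bars and ledge.

>>> drive_tool:
  steps:
    - [[0,0,-0.001,0,0.002,0.005,0],[0,0,-0.001,0,0.004,0.01,0],[0,0,-0.001,0,0.006,0.014,0],[0,0,-0.001,0,0.0075,0.016,0],[0,0,-0.001,0,0.0085,0.0165,0],[0,0,-0.001,0,0.0095,0.017,0],[0,0,-0.001,0,0.01,0.0175,0],[0,0,-0.001,0,0.0102,0.018,0],[0,0,-0.001,0,0.0102,0.018,0],[0,0,-0.001,0,0.0102,0.018,0]]

```text
time_s: 16.0
position: [0.5743, -0.1454, 0.1656]
orientation: [-2.395, 0.527, -0.192]
wrist_force: [-1.3, -1.6, 0.5]
gripper_width: 0.0334
```

```bash
python3 - <<'E'
from cell import robot
from h import *
s=robot.state();print(s['time_s'],s['joint_pos'],s['wrist_force'],s['gripper_width'])
print('force slope',(s['wrist_force']-np.array([0,.4,-2.7]))@np.c_[XB,YB,NB])
print(rel(s,slope(-.012,.001,.0015),RF),inslope(s['position']))
for n in("wrist","top"):
    p,d=robot.snapshot(n);cv2.imwrite(f"pics/{n}8.png",p);np.save(f"pics/{n}8.npy",d)
E
```

```text
16.0 [ 0.52701428  0.85573762 -0.0076419   1.79095356 -0.99165663  0.86342214
 -0.67284305] [-1.2553199  -1.64091067  0.50483234] 0.033422099916999085
force slope [-3.98438954  0.2834869   0.23742348]
[-0.0004  0.0002 -0.0001  0.0001  0.0004  0.0003] [-0.01230773  0.00111858  0.00188237]
```

View pics/wrist8.png

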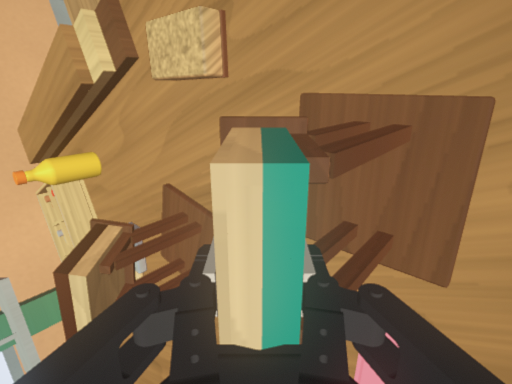

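The ledge is touched, with 4 N up the slope. I press gently on towards the bars.

>>> drive_tool:
  steps:
    - [[0,0,0,0,0.0003,0,0],[0,0,0,0,0.0006,0,0],[0,0,0,0,0.0009,0,0],[0,0,0,0,0.0012,0,0],[0,0,0,0,0.0012,0,0],[0,0,0,0,0.0012,0,0],[0,0,0,0,0.0012,0,0],[0,0,0,0,0.0012,0,0],[0,0,0,0,0.0012,0,0],[0,0,0,0,0.0012,0,0]]

```text
time_s: 17.35
position: [0.5742, -0.1458, 0.1652]
orientation: [-2.394, 0.526, -0.192]
wrist_force: [-3.0, -1.2, 4.8]
gripper_width: 0.033
```

```bash
python3 - <<'E'
from cell import robot
from h import *
s=robot.state();print(s['time_s'],s['wrist_force'],s['ft_torque'],s['gripper_width'])
print('force slope',(s['wrist_force']-np.array([0,.4,-2.7]))@np.c_[XB,YB,NB])
print(rel(s,slope(-.012,.001,.0015),RF),inslope(s['position']))
E
```

```text
17.35 [-2.96222064 -1.23632025  4.79699872] [-0.26725903  0.23183248  0.23878892] 0.03302682996708817
force slope [-7.49651015  2.00267924  2.72926665]
[-0.0015  0.0001  0.0005 -0.     -0.0002  0.0003] [-0.01226613  0.00097681  0.00130483]
```

It now touches both the ledge and the bars. I open gradually.

>>> drive_tool:
  steps:
    - [[0,0,0,0,0,0,0.42],[0,0,0,0,0,0,0.45],[0,0,0,0,0,0,0.5],[0,0,0,0,0,0,0.55],[0,0,0,0,0,0,0.6],[0,0,0,0,0,0,0.65],[0,0,0,0,0,0,0.7],[0,0,0,0,0,0,0.75],[0,0,0,0,0,0,0.75],[0,0,0,0,0,0,0.75]]

```text
time_s: 18.6
position: [0.5739, -0.1461, 0.1646]
orientation: [-2.395, 0.527, -0.191]
wrist_force: [-0.2, -0.0, -0.5]
gripper_width: 0.064
```

```bash
python3 - <<'E'
from cell import robot
from h import *
s=robot.state();print(s['time_s'],s['joint_pos'],s['wrist_force'],s['gripper_width'],inslope(s['position']))
for n in("scene","wrist","top"):
    p,d=robot.snapshot(n);cv2.imwrite(f"pics/{n}9.png",p);np.save(f"pics/{n}9.npy",d)
E
```

```text
18.6 [ 0.52846198  0.85755649 -0.00789708  1.79071013 -0.99156588  0.86306154
 -0.67106973] [-0.16841754 -0.0078553  -0.52739506] 0.06404422921382437 [-0.01201259  0.00111983  0.00062732]
```

View pics/wrist9.png

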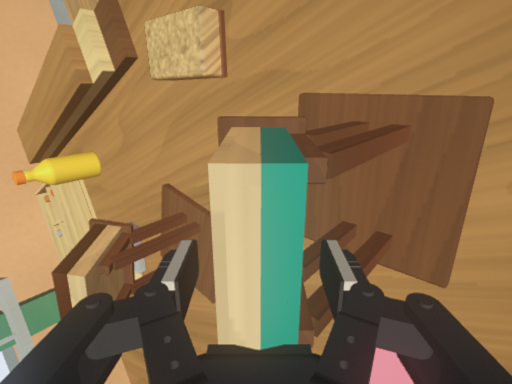

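View pics/scene9.png

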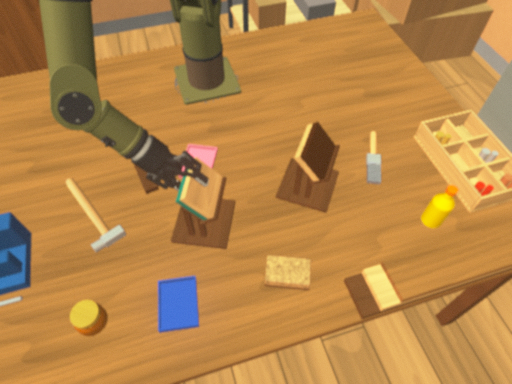

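Released, and the box stays seated with both fingers clear of it. I withdraw up the slope.

>>> drive_tool:
  steps:
    - [[0,0,0,0,0,-0.01,0.75],[0,0,0,0,0,-0.025,0.75],[0,0,0,0,0,-0.04,0.75],[0,0,0,0,0,-0.06,0.75],[0,0,0,0,0,-0.08,0.75],[0,0,0,0,0,-0.1,0.75],[0,0,0,0,0,-0.12,0.75],[0,0,0,0,-0.01,-0.14,0.75],[0,0,0,0,-0.02,-0.15,0.75],[0,0,0,0,-0.02,-0.15,0.75]]

```text
time_s: 20.0
position: [0.5404, -0.2198, 0.2936]
orientation: [-2.396, 0.525, -0.194]
wrist_force: [-0.0, 0.4, -0.2]
gripper_width: 0.0639
```

```bash
python3 - <<'E'
from cell import robot
from h import *
s=robot.state();print(s['time_s'],s['joint_pos'],s['wrist_force'],s['gripper_width'],inslope(s['position']))
T=np.array([XB,YB,NB])
for n in("scene","top","wrist"):
    p,d=robot.snapshot(n);cv2.imwrite(f"pics/{n}10.png",p);np.save(f"pics/{n}10.npy",d);m=robot.camera_model(n)
    P=(pts(d,m,np.ones(d.shape,bool))-C0)@T.T
    q=P[(abs(P[:,2]-.018)<.004)&(abs(P[:,1])<.08)&(abs(P[:,0])<.06)]
    print(n,len(q),np.percentile(q,[1,50,99],axis=0)*1000)
    if len(q)>20: print(' tilt',np.linalg.lstsq(np.c_[q[:,:2],np.ones(len(q))],q[:,2],rcond=None)[0])
    e=P[(abs(P[:,0]+.046)<.004)&(abs(P[:,1])<.08)&(abs(P[:,2])<.016)]
    if len(e)>20:print(' end',len(e),np.linalg.lstsq(np.c_[e[:,1:],np.ones(len(e))],e[:,0],rcond=None)[0],np.percentile(e,[1,99],axis=0)*1000)
E
```

```text
20.0 [ 0.6046945   0.69608122  0.09369664  1.64866669 -0.81664958  1.162877
 -0.84044078] [-0.02629779  0.42359789 -0.24153769] 0.0638825179023381 [-0.16292217  0.00069158  0.02153486]
scene 1422 [[-45.65568711 -58.22301749  14.74990862]
 [ -0.80837845  -1.54414877  18.22529195]
 [ 47.81388414  63.2452638   21.23711025]]
 tilt [0.00686205 0.0029471  0.01818896]
 end 318 [ 0.00098215 -0.00405053 -0.04507301] [[-46.94755692 -57.70582896 -15.61633496]
 [-43.31959913  63.74141086  15.73329699]]
top 2631 [[-45.92244643 -57.01883296  14.46423774]
 [ -1.81084611   3.92193905  16.7027518 ]
 [ 47.57857701  63.23591374  21.04539509]]
 tilt [0.00832312 0.00110423 0.0167822 ]
 end 865 [ 0.00045429  0.01286779 -0.04537823] [[-47.12203804 -56.21572339 -15.60669689]
 [-43.33900779  63.59022185  15.73921262]]
wrist 1142 [[-46.59162188 -61.84267859  14.07843357]
 [-44.5062903   -6.83925182  17.49174093]
 [ 48.47436232  63.77551244  21.07633019]]
 tilt [0.03704847 0.00752869 0.01811814]
 end 4689 [ 0.00109266  0.00163978 -0.04500712] [[-46.50053849 -55.35469383 -14.86141292]
 [-43.48195855  63.99037455  15.71221557]]
```

View pics/wrist10.png

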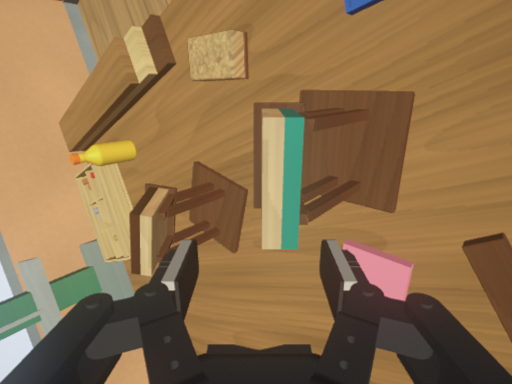

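View pics/scene10.png

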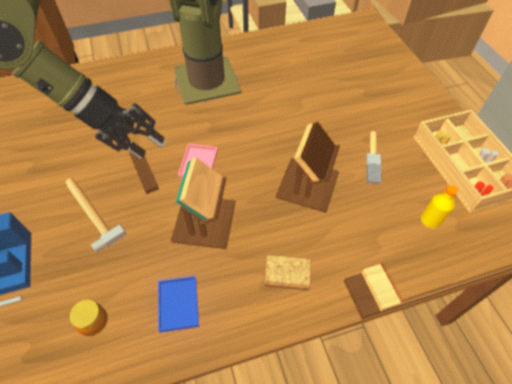

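View pics/top10.png

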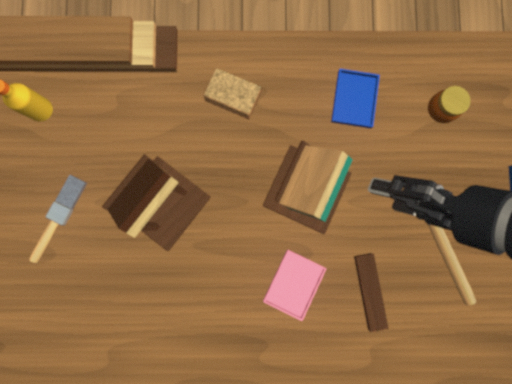

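The views show the box seated, underside out, teal against the bars and closed. The robot is clear and the dark box hasn't moved. I hand it in.

```bash
python3 - <<'E'
from cell import robot
print(robot.finish_job())
E
```

```text
the job is handed in; nothing more can be done
None
```

The teal-lidded box is turned over and back in its own stand, with the lid against the bars and the wooden underside facing out and up. I handed the job in at about 20 s. I pinched it from its up-slope edge, pulled it clear, turned it half round about the fingers and put it back. I let go once the force readings showed it touching both ledge and bars, then backed off.

**Last checks:**
- **Seating:** in the scene and top views the underside is within about 0.5° of the slope. The up-slope edge is about 0.1° off the ledge line and within about 1 mm of where it started along the slope. The wrist view saw that face only edge-on, and its tilt fit of about 2° disagrees. I gave it less weight.
- **Lid:** it stayed closed throughout, with the grip width steady at 33 mm.
- **Forces:** the wrist force readings I took stayed under 10 N, and about zero after release.
- **Joint 5:** it ran close to its limit, reaching -0.992 against -1.0, but stayed within range in every reading.
- **Other objects:** the dark-lidded box and the blue and pink look-alikes appear where they were. I compared them by eye in the pictures only.

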